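Index the capacitor carousel and load the fat can

TASK

Turn the carousel (its black upright post is the handle) until the widest round nest sits squarely in front of the fixed pointer. Only then stand the fat round capacitor can upright in that nest, all the way down: set it in gently rather than dropping it, let go, and leave the nest lined up with the pointer.

Things in the scene. Friction and masses are not known exactly. Their poses are not given: they have to be found in the camera images.
- can (a point): Fat capacitor can: upright aluminium cylinder, 45 mm diameter, 90 mm tall, loose on the bench, 0.11-0.22 kg, black top with two small brass terminals. The widest of three metal cans; a slim round (26 mm) and a square one (34 mm) stand at least 85 mm away, centre to centre. The point is its centre, 45 mm above its underside; z is its long axis, up.
- slot (a point): Centre of the floor of the widest round nest, 45 mm above the bench: black ring 18 mm high, bore 58 mm at the floor, 66 mm at the rim, open on top. It is fixed on the turning disc (230 mm diameter), 72 mm from the disc's axis. The disc also has a narrow round and a square nest, too small for the can. z up. With the can home, its centre is 45 mm above this point.
- post (a point): Grip point on the disc's black upright post, 16 mm diameter, 117 mm above the bench, 18 mm below the post's top. The post is opposite the wide nest, 85 mm from the axis (axis: 72/157 of the way from slot to post). The disc turns about the vertical with steady friction, about 4 N at the post, no notches; it stays where left. At the start it needs 40-120 degrees clockwise from above.
- load_point (a point): Loading point, fixed: where the centre of the wide nest's floor must come, 45 mm above the bench, 72 mm from the disc's axis, on the robot's side of the carousel, directly in front of the steel pointer on the dark block at the base's rim (pointer top 58 mm above the bench). Its x axis points to the disc's axis.

How it is judged:
On the way, in this order (a step that is already met when the one before it is completed fails the run):
1. the wide nest stands at the loading point, within 16 mm, with the can not yet in it (horizontal distance between slot and load_point below 0.016 m and horizontal distance between can and slot above 0.05 m), for 0.2 s.
2. the can stands in the wide nest while the nest is at the loading point (horizontal distance between slot and load_point below 0.016 m and horizontal distance between can and slot below 0.014 m and z of can in the frame of slot below 0.05 m and angle between can's own z axis and vertical below 0.17 rad), for 0.2 s.
At the end, for the whole second after the job is handed in: The can stands upright (within 10 degrees) on the floor of the wide nest, its centre within 14 mm of the nest's centre and 40 to 50 mm above its floor, at rest and released; the nest's centre is within 16 mm of the loading point (all of step 2 and z of can in the frame of slot above 0.04 m and linear speed of fat_can below 0.02 m/s); the robot touches nothing.
It fails at once if the can is dropped: it moves faster than 0.7 m/s within 60 mm of the nest's centre (linear speed of fat_can above 0.7 m/s and horizontal distance between can and slot below 0.06 m).
It also fails if it takes over 51 s, if anything falls off the work surface, if the arm or the gripper's body presses on something with over 40 N, if the wrist force passes 120 N, or if a joint passes its speed limit or range.

ROBOT

A 6-joint arm with a two-finger parallel gripper is mounted at the origin on the work surface. World frame = base frame: x ahead of the robot, y to its left, z up, the work surface at z = 0. Lengths are in m, angles in rad, forces in N, time in s.
With the tool pointing down it reaches from about 0.4 to 0.825 m from the base axis. Payload 7 kg.
Tool frame: the origin (TCP) lies midway between the tips of the shut fingers; the grasp point (between the pads) lies 19 mm behind it; z points along the fingers, y is the line along which they close (so a half turn about z gives the same grasp; the last joint's range is limited). The gripper opens to 88 mm and grips with 3 to 60 N. Pads are 19 mm wide; open, the fingers measure 130 mm over their backs; the gripper's body (78 mm by 193 mm) begins 47 mm behind the grasp point.
Start: joints at [1.578, 0.359, 0.012, 0, -1.224, -0.288], TCP at [0.187, 0.649, 0.198] pointing down, gripper open.
Joint ranges: [-3.07, 3.07], [-1.43, 2.12], [-1.02, 1.25], [-3.03, 1.67], [-3.05, -0], [-3.03, 3.03]. Speed limits (rad/s): [2.39, 2.39, 3.01, 3.14, 3.14, 3.14].

INTERFACE

Orientations are given as [roll, pitch, yaw] about the fixed x, y, z axes, in that order (R = Rz(yaw) Ry(pitch) Rx(roll)).
In Python, from station import telemetry, eyes, ticket, recognise, trace gives the robot as it stands. The module is installed in compiled form; this text tells all that it offers.
- The arm moves only by the tool servo_tool, never from a script. Its argument "series" is a list that holds one entry, the list of rows, each a list of 4 numbers: the shift along the tool's x, y, z in mm, then the turn about the tool's z in rad. In form: [[[x, y, z, roll], ...]]. A call has exactly 10 rows; each row shifts and turns the commanded pose from where the row before left it, along the tool's axes as they then stand; what a row does not reach is not made up. A row lasts 1/12 s, in which the tool goes at most 41.7 mm and 7.16 degrees, less where a joint would pass 70% of its speed; a pose out of reach is approached as far as the arm can. A call is refused whole if a number of a shift passes 41.7 or a number of a turn 0.125, either way. A call with a gripper value outside its range is refused whole. "claw" is the gripper's target within -1 to 1 (shut at 1, half-way at 0, fully open at -1), set as the call begins (left out, the last holds). The fingers move at their own pace and stop on an object; "grip_force" is the grip in N (left out, the last holds). Time passes only in rows, so rows that do not move let the fingers close, or fill a call up. It gives the time, the measured TCP pose, the force, the opening and the grip force at its end, in the units of the state.
- telemetry.get_state(): the state, without advancing time (a new reading comes with each control period).
- eyes.grab_frame(name): name is "side" or "top"; returns the picture (400x640x3 uint8, red, green, blue); there is no depth.
- eyes.calibration(name): a dict with "mtx" (3x3 intrinsics, pixels), "rvec" (rotation vector, rad) and "tvec" (3), from world to camera coordinates, as OpenCV has them. Camera axes: x right, y down, z forward; pixel columns grow to the right and rows downward; lengths in m; the calibration is good to about 2 mm. A picture is of the moment at which its call begins. calibration takes no time and is no camera call.
- ticket.job_done(): hands the job in; it is judged then, once.
Trained networks look in the newest picture that a camera, given by its name, has taken for a name from the list of things; names that differ only in an ending like _2 or _b are one class to them, and where a whole thing is asked for, a point or a joint stands for the part that bears it (a point fixed in the world has none). Each returns a list of dicts, best first, with "conf" (0 to 1); they miss things now and then, are a little off and sometimes report something else, mostly with a low value. They report only what shows in the picture. A call takes as long as a camera call.
- recognise(camera, name): "position" ([x, y, z] in m, in world coordinates, good to about 4 mm: the middle of the surface that is visible of it).
- trace(camera, name): "mask" (400x640 bool, what is visible of it).
The state is a dict: "t": time; "q": joint angles; "qd": joint speeds; "joint_efforts": joint torques, N m; "eef_pos": TCP position; "ee_rot": TCP orientation; "force": force on the tool from outside, world axes, zero at the start; "moment": the same for the moment, N m; "width": finger opening in m; "gripper_force": force on a finger pad.
Only numpy, scipy, OpenCV 4.12 (cv2) and the standard library are available. Lean on these libraries where they do the work, as an engineer would, in place of code of your own. Each camera call takes 0.05 s, during which the arm holds its last target. There are 200 camera calls.

## Working session

There is one attempt and no reset: what is moved stays moved. The work goes in short steps, Python scripts to look and compute and a tool call to move; the robot and the scene stay as the last step left them, time stands still between calls to the robot, and variables do not carry over. Pictures are saved under pics/ and viewed, at most 10 in all, crops included, and the job is handed in when it is done.

Besides the shell and the picture viewer there is one more tool, called after "Request:" by a JSON object that holds its "op" and its "data". servo_tool: Moves the arm, as the interface text tells. Its arguments: {"type":"object","properties":{"series":{"type":"array"},"claw":{"type":"number"},"grip_force":{"type":"number"}},"required":["series"]}

```bash
mkdir -p pics
cat > h.py <<'E'
import numpy as np,cv2
from station import telemetry,eyes,ticket,recognise,trace
def snap(c,f):
    im=eyes.grab_frame(c); cv2.imwrite('pics/'+f,im[:,:,::-1]); return im
def ray(c,u,v,z):
    k=eyes.calibration(c);M=np.array(k['mtx'],float);R=cv2.Rodrigues(np.array(k['rvec'],float))[0];t=np.array(k['tvec'],float).ravel()
    d=R.T@np.linalg.inv(M)@np.array([u,v,1.]);o=-R.T@t
    return (o+d*(z-o[2])/d[2]).round(4)
def proj(c,p):
    k=eyes.calibration(c)
    return cv2.projectPoints(np.array([p],float),np.array(k['rvec'],float),np.array(k['tvec'],float),np.array(k['mtx'],float),None)[0].ravel().round(1)
E
python3 - <<'E'
from h import *
s=telemetry.get_state();print(s['t'],s['eef_pos'],s['ee_rot'],s['width'])
for c in('top','side'):
    snap(c,c+'0.png')
    for n in('can','slot','post'):
        print(c,n,[(np.round(d['position'],3),round(d['conf'],2)) for d in recognise(c,n)[:3]])
E
```

```text
0.0 [0.18694968 0.64803858 0.197011  ] [ 3.13991287e+00 -1.56043132e-04 -2.80942011e-01] 0.08750515141890536
top can [(array([ 0.466, -0.183,  0.092]), 0.66)]
top slot [(array([0.572, 0.101, 0.047]), 0.95)]
top post [(array([0.572, 0.105, 0.044]), 0.96)]
side can [(array([ 0.464, -0.166,  0.058]), 0.88)]
side slot [(array([0.561, 0.126, 0.042]), 0.88)]
side post [(array([0.564, 0.126, 0.047]), 0.92)]
```

View pics/top0.png

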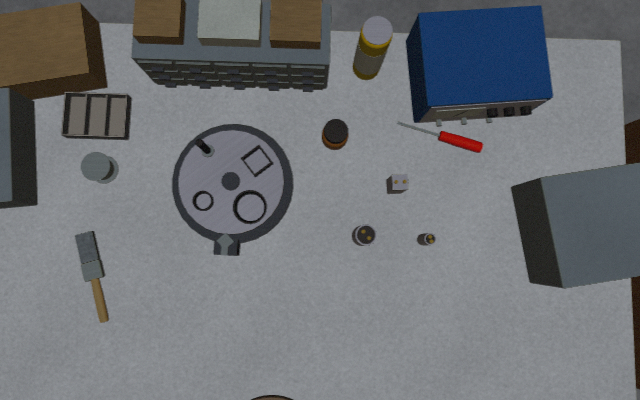

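View pics/side0.png

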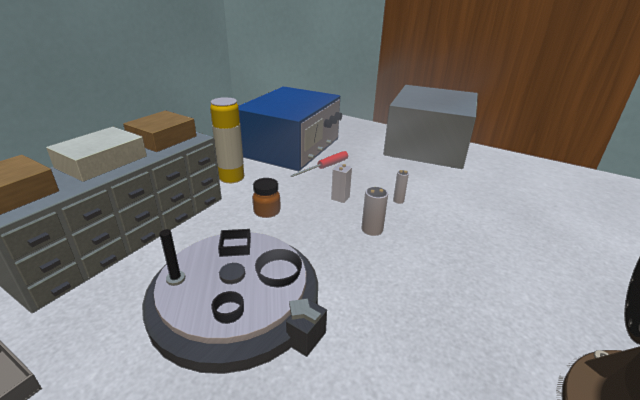

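The top view shows the wide nest at about (250,207), the axis at (231,181), the post from (209,152) up to (198,140), the pointer at (225,240) and the can at (365,235). I'll zoom in to get these more exactly.

Run:
```python
from h import *
im=cv2.imread('pics/top0.png')
cv2.imwrite('pics/z0.png',cv2.resize(im[115:260,165:305],None,fx=4,fy=4,interpolation=cv2.INTER_CUBIC))
def P(n,u,v,z,c='top'): print(n,c,ray(c,u,v,z))
P('axis',231,181,.05);P('nestrim',250,207,.063);P('posttop',199,141,.135);P('ptr',225,237,.058)
P('axis',232,272,.05,'side');P('nestrim',278.5,267,.063,'side');P('posttop',167,233,.135,'side');P('cantop',375,190,.09,'side');P('cantop',365,234,.09)
m=trace('top','can')[0]['mask'];print(np.argwhere(m).mean(0))
```

```text
axis top [0.5758 0.1027 0.05  ]
nestrim top [0.5193 0.0575 0.063 ]
posttop top [0.644  0.1568 0.135 ]
ptr top [0.4542 0.1085 0.058 ]
axis side [0.5745 0.1036 0.05  ]
nestrim side [0.5122 0.0662 0.063 ]
posttop side [0.6342 0.1589 0.135 ]
cantop side [ 0.4691 -0.1914  0.09  ]
cantop top [ 0.4677 -0.1863  0.09  ]
[234.82465753 363.98356164]
```

View pics/z0.png

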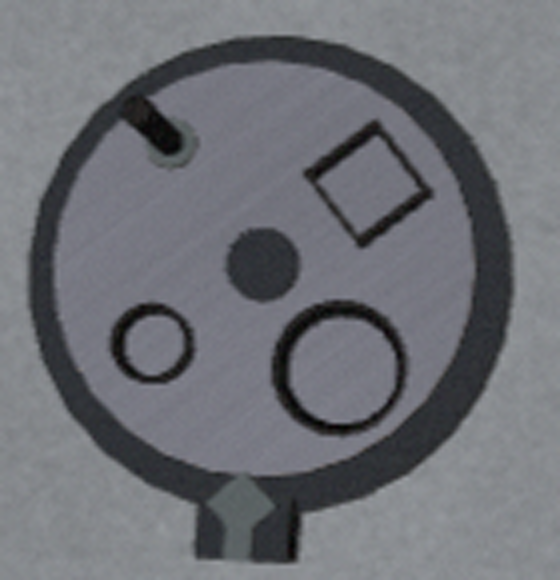

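The zoomed view puts the pointer tip at (225,233.5), the axis at (230.5,181), the nest at (250,207) and the post top at (198,141). The nest therefore has to turn about 42° clockwise. I'll move toward the post now.

Request:
{"op": "servo_tool", "data": {"series": [[[34,20.4,0,0],[34,20.4,0,0],[34,20.4,0,0],[34,20.4,0,0],[34,20.4,0,0],[34,20.4,0,0],[34,20.4,0,0],[34,20.4,0,0],[34,20.4,0,0],[34,20.4,0,0]]], "claw": -1, "grip_force": 15}}

```text
t: 1.28
eef_pos: [0.4583, 0.3568, 0.1984]
ee_rot: [-3.141, -0.0, -0.281]
force: [0.8, 0.9, 0.8]
width: 0.0877
gripper_force: 0.0
```

Request:
{"op": "servo_tool", "data": {"series": [[[33.4,20.4,0,0],[33.4,20.4,0,0],[33.4,20.4,0,0],[33.4,20.4,0,0],[33.4,20.4,0,0],[0,0,0,-0.12],[0,0,0,-0.12],[0,0,0,-0.12],[0,0,0,-0.12],[0,0,0,-0.12]]]}}

```text
t: 2.12
eef_pos: [0.5895, 0.2137, 0.198]
ee_rot: [-3.142, -0.0, 0.325]
force: [0.4, 0.4, -0.1]
width: 0.0877
gripper_force: 0.0
```

```bash
cat >> h.py <<'E'
def to(x,y,z,yaw):
    s=telemetry.get_state();p=s['eef_pos'];w=s['ee_rot'][2];d=np.array([x,y,z])-p
    turn=-(yaw-w+np.pi)%(2*np.pi); turn=-((yaw-w+np.pi)%(2*np.pi)-np.pi)
    R=cv2.Rodrigues(np.zeros(3))[0]
    print('t',s['t'],'p',p.round(4),'rot',np.round(s['ee_rot'],3),'tool shift mm',(1000*np.array([d[0]*np.cos(w)+d[1]*np.sin(w),d[0]*np.sin(w)-d[1]*np.cos(w),-d[2]])).round(1),'turn',round(turn,3),'w',s['width'],'F',np.round(s['force'],1),s['gripper_force'])
E
python3 - <<'E'
from h import *
for u,v in((225,233.5),(224.2,252.5)): print(ray('top',u,v,.058))
to(.642,.156,.198,.674)
E
```

```text
[0.4616 0.1089 0.058 ]
[0.4214 0.1086 0.058 ]
t 2.1167 p [0.5895 0.2137 0.198 ] rot [-3.142 -0.     0.325] tool shift mm [31.3 71.5 -0. ] turn -0.349 w 0.08774866094728348 F [ 0.4  0.4 -0.1] 0.0
```

Request:
{"op": "servo_tool", "data": {"series": [[[15.6,35.8,0,0],[15.6,35.8,0,0],[0,0,0,-0.12],[0,0,0,-0.12],[0,0,0,-0.11],[0,0,0,0],[0,0,0,0],[0,0,0,0],[0,0,0,0],[0,0,0,0]]]}}

```text
t: 2.95
eef_pos: [0.6414, 0.156, 0.1981]
ee_rot: [3.142, -0.0, 0.668]
force: [-0.6, 0.2, 0.3]
width: 0.0881
gripper_force: 0.0
```

Run:
```python
from h import *
to(.642,.156,.098,.674)
a=snap('side','s1.png');b=snap('top','t1.png')
cv2.imwrite('pics/c1.png',np.hstack([cv2.resize(a[150:380,90:350],(520,460)),cv2.resize(b[115:260,165:235],(222,460))])[:,:,::-1])
```

```text
t 2.95 p [0.6414 0.156  0.1981] rot [ 3.142 -0.     0.668] tool shift mm [  0.5   0.4 100.1] turn -0.006 w 0.08810134148292217 F [-0.6  0.2  0.3] 0.0
```

View pics/c1.png

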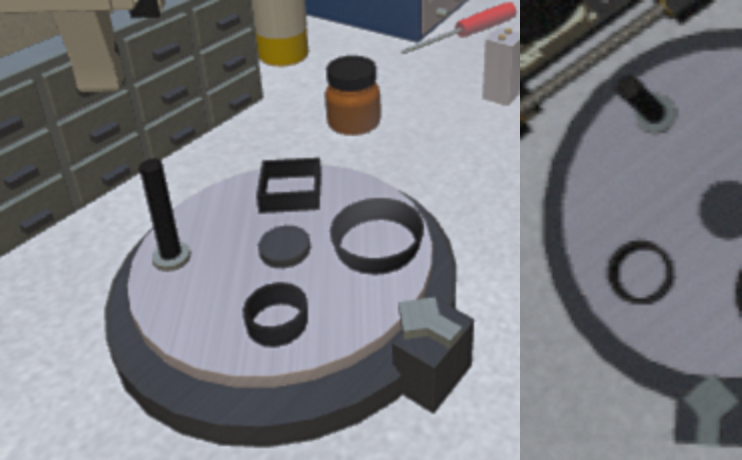

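The side view shows one open finger tip at about (138,193), above and left of the post top at (166,232). I'll check this against the projected positions.

Run:
```python
from h import *
t=np.array([-.62,.785,0])
for c in('side','top'):
    for k in(-.055,0,.055): print(c,k,proj(c,np.array([.6414,.156,.198])+k*t))
    print(proj(c,[.642,.156,.135]),proj(c,[.642,.156,.05]))
```

```text
side -0.055 [166.5 172.8]
side 0 [156.6 191.9]
side 0.055 [144.7 215.1]
[165.1 230.1] [175.2 275. ]
top -0.055 [215.8 118.2]
top 0 [191.9 135.1]
top 0.055 [167.9 152.2]
[199.4 142. ] [208.  150.3]
```

The fingers sit along the expected tangent line. The tips look a little high because the gripper is open. I'll lower the tool and close on the post.

Request:
{"op": "servo_tool", "data": {"series": [[[0.5,0.4,30,0],[0,0,30,0],[0,0,20,0],[0,0,10,0],[0,0,10,0],[0,0,0,0],[0,0,0,0],[0,0,0,0],[0,0,0,0],[0,0,0,0]]]}}

```text
t: 3.88
eef_pos: [0.6428, 0.1561, 0.0992]
ee_rot: [3.141, -0.002, 0.669]
force: [0.5, 0.3, 0.1]
width: 0.0879
gripper_force: 0.0
```

Request:
{"op": "servo_tool", "data": {"series": [[[0,0,0,0],[0,0,0,0],[0,0,0,0],[0,0,0,0],[0,0,0,0],[0,0,0,0],[0,0,0,0],[0,0,0,0],[0,0,0,0],[0,0,0,0]]], "claw": 1, "grip_force": 15}}

```text
t: 4.72
eef_pos: [0.6421, 0.1558, 0.0979]
ee_rot: [-3.142, 0.0, 0.669]
force: [-0.3, 1.7, 0.0]
width: 0.026
gripper_force: 0.0
```

Request:
{"op": "servo_tool", "data": {"series": [[[0,0,0,0],[0,0,0,0],[0,0,0,0],[0,0,0,0],[0,0,0,0],[-0.15,5.1,0,0.06],[-0.15,5.1,0,0.06],[-0.15,5.1,0,0.06],[-0.15,5.1,0,0.06],[-0.15,5.1,0,0.06]]]}}

```text
t: 5.55
eef_pos: [0.6543, 0.1337, 0.0979]
ee_rot: [-3.141, 0.001, 0.366]
force: [-4.0, 3.1, 2.3]
width: 0.0151
gripper_force: 15.0
```

Request:
{"op": "servo_tool", "data": {"series": [[[-0.15,5.1,0,0.06],[-0.15,5.1,0,0.06],[-0.15,5.1,0,0.06],[-0.15,5.1,0,0.06],[-0.15,5.1,0,0.06],[-0.15,5.1,0,0.06],[-0.15,5.1,0,0.06],[0,0,0,0],[0,0,0,0],[0,0,0,0]]]}}

```text
t: 6.38
eef_pos: [0.6588, 0.0979, 0.0979]
ee_rot: [3.14, 0.003, -0.051]
force: [-4.7, 0.0, 3.5]
width: 0.0152
gripper_force: 15.0
```

Run:
```python
from h import *
to(.6604,.0985,.098,-.055)
a=snap('side','s2.png');b=snap('top','t2.png')
cv2.imwrite('pics/c2.png',np.hstack([cv2.resize(a[180:380,120:350],(414,360)),cv2.resize(b[115:260,165:305],(348,360))])[:,:,::-1])
```

```text
t 6.3833 p [0.6588 0.0979 0.0979] rot [ 3.14e+00  3.00e-03 -5.10e-02] tool shift mm [ 1.5 -0.7 -0.1] turn 0.004 w 0.015158900850112846 F [-4.7  0.   3.5] 15.001976788043976
```

View pics/c2.png

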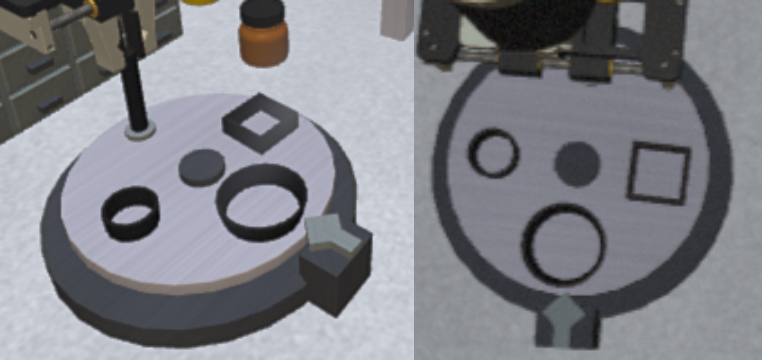

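The nest now lines up with the pointer: in the top crop the nest is at (564,244), the pointer tip at (566,294) and the axis at (577,164). I'll release the post and rise.

Request:
{"op": "servo_tool", "data": {"series": [[[0,0,0,0],[0,0,0,0],[0,0,0,0],[0,0,0,0],[0,0,0,0],[0,0,0,0],[0,0,0,0],[0,0,0,0],[0,0,0,0],[0,0,0,0]]], "claw": -1}}

```text
t: 7.32
eef_pos: [0.6604, 0.0988, 0.098]
ee_rot: [3.142, 0.0, -0.051]
force: [-0.4, 0.5, -0.6]
width: 0.0762
gripper_force: 0.0
```

Request:
{"op": "servo_tool", "data": {"series": [[[0,0,-20,0],[0,0,-30,0],[0,0,-30,0],[0,0,-20,0],[-20,30,0,0],[-20,30,0,0],[-20,30,0,0],[-20,30,0,0],[-20,30,0,0],[-20,30,0,0]]]}}

```text
t: 8.15
eef_pos: [0.5302, -0.076, 0.1981]
ee_rot: [-3.142, -0.0, -0.05]
force: [-0.5, -1.3, -0.4]
width: 0.0875
gripper_force: 0.0
```

Run:
```python
from h import *
to(.468,-.188,.198,-.05)
b=snap('top','t3.png')
for n in('can','slot'):
  for c in('top','side'):
    if c=='side' and n=='can':eyes.grab_frame('side')
    m=trace(c,n)
    if m: 
        q=np.argwhere(m[0]['mask']);print(n,c,m[0]['conf'],q.mean(0),q.min(0),q.max(0))
g=cv2.cvtColor(b[190:240,200:260],cv2.COLOR_RGB2GRAY)
print('nest now',ray('top',225.6,213.3,.063),'load',.5755-.0719,.107)
cv2.imwrite('pics/c3.png',np.hstack([cv2.resize(b[175:255,190:270],(400,400),interpolation=2),cv2.resize(b[195:275,325:405],(400,400),interpolation=2)])[:,:,::-1])
```

```text
t 8.15 p [ 0.5302 -0.076   0.1981] rot [-3.142 -0.    -0.05 ] tool shift mm [-5.640e+01  1.149e+02  1.000e-01] turn -0.0 w 0.08750144238884218 F [-0.5 -1.3 -0.4] 0.0
can top 0.89 [234.81769437 364.23324397] [225 352] [244 375]
can side 0.8 [210.53639847 373.94827586] [187 361] [235 388]
slot top 0.88 [223.24335664 240.98741259] [212 208] [232 272]
slot side 0.7 [285.39849235 228.20109378] [206 154] [343 305]
nest now [0.5044 0.1088 0.063 ] load 0.5036 0.107
```

View pics/c3.png

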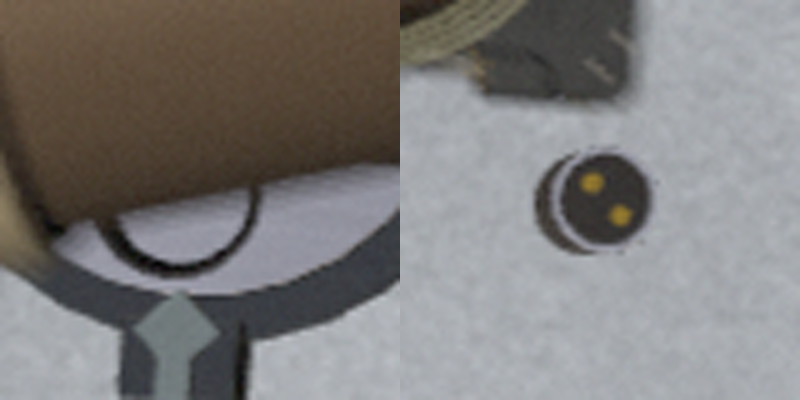

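The can's top is centred at about (366,235). I'll move over it and descend.

Request:
{"op": "servo_tool", "data": {"series": [[[-14.6,29,0,0],[-14.6,29,0,0],[-14.6,29,0,0],[-14.6,29,0,0],[0,0,0,0],[0,0,30,0],[0,0,30,0],[0,0,30,0],[0,0,0,0],[0,0,0,0]]]}}

```text
t: 9.28
eef_pos: [0.4669, -0.1873, 0.1071]
ee_rot: [3.141, 0.004, -0.05]
force: [0.8, -0.1, 1.0]
width: 0.0875
gripper_force: 0.0
```

Request:
{"op": "servo_tool", "data": {"series": [[[0,0,20,0],[0,0,20,0],[0,0,14,0],[0,0,8,0],[0,0,0,0],[0,0,0,0],[0,0,0,0],[0,0,0,0],[0,0,0,0],[0,0,0,0]]]}}

```text
t: 10.12
eef_pos: [0.4676, -0.1878, 0.0466]
ee_rot: [3.142, -0.001, -0.051]
force: [-1.4, -0.7, 0.3]
width: 0.0878
gripper_force: 0.0
```

Request:
{"op": "servo_tool", "data": {"series": [[[0,0,0,0],[0,0,0,0],[0,0,0,0],[0,0,0,0],[0,0,0,0],[0,0,0,0],[0,0,0,0],[0,0,0,0],[0,0,0,0],[0,0,0,0]]], "claw": 1, "grip_force": 20}}

```text
t: 10.95
eef_pos: [0.4672, -0.1877, 0.0459]
ee_rot: [-3.142, 0.0, -0.051]
force: [0.4, 0.7, 0.5]
width: 0.0439
gripper_force: 20.0
```

Run:
```python
from h import *
to(.466,-.189,.2,-.05)
```

```text
t 10.95 p [ 0.4672 -0.1877  0.0459] rot [-3.142  0.    -0.051] tool shift mm [  -1.1    1.3 -154.1] turn -0.001 w 0.04388856450478715 F [0.4 0.7 0.5] 19.99667030351702
```

The can is gripped. The arm is clear of the nest now, so I'll lift and measure the nest again.

Request:
{"op": "servo_tool", "data": {"series": [[[0,0,-10,0],[0,0,-20,0],[0,0,-30,0],[0,0,-30,0],[0,0,-10,0],[0,0,0,0],[0,0,0,0],[0,0,0,0],[0,0,0,0],[0,0,0,0]]]}}

```text
t: 11.78
eef_pos: [0.4663, -0.1877, 0.1447]
ee_rot: [-3.142, 0.003, -0.051]
force: [1.5, -0.6, -2.6]
width: 0.0444
gripper_force: 20.0
```

Run:
```python
from h import *
b=snap('top','t4.png');a=snap('side','s4.png')
m=trace('side','can')
print([(d['conf'],np.argwhere(d['mask']).min(0),np.argwhere(d['mask']).max(0)) for d in m[:1]])
for u,v,n in((225.6,213.3,'n'),):print(ray('top',u,v,.063))
cv2.imwrite('pics/c4.png',np.hstack([cv2.resize(b[175:255,190:270],(400,400),interpolation=2),cv2.resize(a[130:250,310:430],(400,400),interpolation=2)])[:,:,::-1])
s=cv2.cvtColor(b[190:236,203:250],cv2.COLOR_RGB2GRAY)
c=cv2.HoughCircles(cv2.resize(s,None,fx=6,fy=6,interpolation=2),cv2.HOUGH_GRADIENT,1,100,param1=80,param2=25,minRadius=60,maxRadius=120)
for x,y,r in c[0][:2]: print(x/6+203,y/6+190,r/6,ray('top',x/6+202.6,y/6+189.6,.063))
```

```text
[(0.76, array([141, 367]), array([192, 394]))]
[0.5044 0.1088 0.063 ]Traceback (most recent call last):
  File "<stdin>", line 9, in <module>
TypeError: 'NoneType' object is not subscriptable
```

View pics/c4.png

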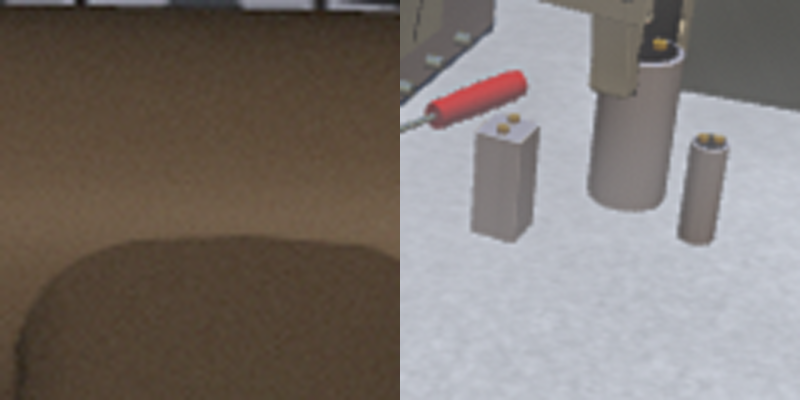

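The right crop shows the can upright in the grip. The arm hides the nest from above, so I'll use the earlier top picture t2 and check that the disc hasn't moved since, using the side view.

Run:
```python
from h import *
b=cv2.imread('pics/t2.png',0)
s=(b[193:233,206:246]<70).astype(np.uint8)
n,l,st,ce=cv2.connectedComponentsWithStats(s)
for i in range(1,n):
    if st[i,4]>40:
        pts=np.argwhere(l==i)[:,::-1].astype(np.float32);(x,y),r=cv2.minEnclosingCircle(pts);print(st[i],x+206,y+193,r,ray('top',x+206,y+193,.056))
A=cv2.imread('pics/s2.png',0);B=cv2.imread('pics/s4.png',0)
for I in(A,B):
    s=(I[265:320,230:300]<70).astype(np.uint8)
    n,l,st,ce=cv2.connectedComponentsWithStats(s);print([(st[i].tolist(),ce[i].round(1).tolist()) for i in range(1,n) if st[i,4]>60])
print(cv2.phaseCorrelate(np.float32(A[250:330,180:300]),np.float32(B[250:330,180:300])))
```

```text
[  2   4  34  34 307] 224.93568420410156 213.47095489501953 17.00759506225586 [0.5045 0.1114 0.056 ]
[([10, 6, 50, 43, 922], [34.9, 25.2])]
[([0, 6, 15, 13, 62], [7.2, 13.8]), ([10, 6, 50, 43, 923], [34.9, 25.2])]
((-0.007316534979828759, -0.013005972787887288), 0.9970345729589463)
```

Request:
{"op": "servo_tool", "data": {"series": [[[2.3,-15,0,0],[2.3,-30,0,0],[2.3,-36,0,0],[2.3,-36,0,0],[2.3,-36,0,0],[2.3,-36,0,0],[2.3,-36,0,0],[2.3,-34,0,0],[2.3,-25,0,0],[2.3,-14,0,0]]]}}

```text
t: 12.77
eef_pos: [0.5056, 0.1114, 0.1458]
ee_rot: [-3.142, -0.0, -0.049]
force: [0.1, -0.5, -2.0]
width: 0.0441
gripper_force: 20.0
```

Request:
{"op": "servo_tool", "data": {"series": [[[0,0,5,0],[0,0,10,0],[0,0,5,0],[0,0,0,0],[0,0,0,0],[0,0,0,0],[0,0,0,0],[0,0,0,0],[0,0,0,0],[0,0,0,0]]]}}

```text
t: 13.6
eef_pos: [0.5054, 0.1086, 0.1262]
ee_rot: [-3.141, -0.0, -0.051]
force: [-1.0, -0.6, -2.0]
width: 0.0442
gripper_force: 20.0
```

Run:
```python
from h import *
to(.504,.109,.091,-.05)
a=snap('side','s5.png');b=snap('top','t5.png')
print(proj('side',[.504,.109,.08]),proj('side',[.504,.109,.063]))
cv2.imwrite('pics/c5.png',np.hstack([cv2.resize(a[200:340,190:330],(400,400),interpolation=2),cv2.resize(b[175:255,190:270],(400,400),interpolation=2)])[:,:,::-1])
```

```text
t 13.6 p [0.5054 0.1086 0.1262] rot [-3.141 -0.    -0.051] tool shift mm [-1.4 -0.3 35.2] turn -0.001 w 0.04420691855058782 F [-1.  -0.6 -2. ] 19.98472577542998
[264.5 277.3] [265.1 286.1]
```

View pics/c5.png

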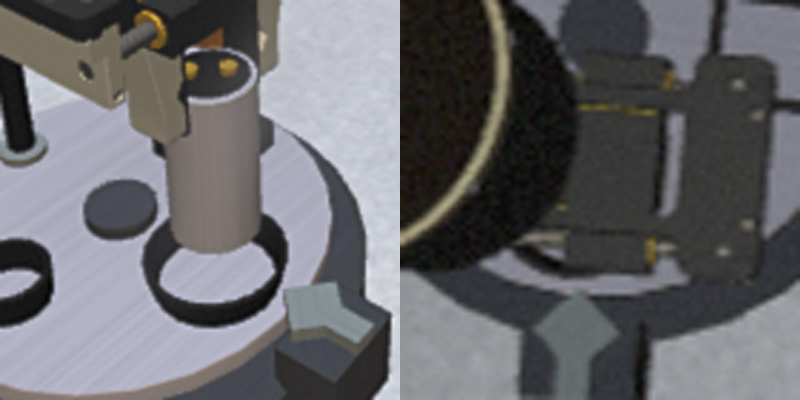

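The side crop shows the can upright over the nest. The can's lower end is centred at about (214,229) and the rim at (215,250). I'll check those against the predicted pixels before going down.

Run:
```python
from h import *
c=lambda p:((proj('side',p)-[190,200])*400/140).round(0)
print('top',c([.5054,.1086,.170]),'bot',c([.5054,.1086,.080]),'rim',c([.504,.109,.063]))
print(c([.4954,.1086,.17])-c([.5054,.1086,.17]),c([.5054,.1186,.17])-c([.5054,.1086,.17]))
print([c([.504-.036*np.cos(t),.109+.036*np.sin(t),.063]) for t in(0.6,2.2,-1,.6-3.14)])
print([c([.5054-.0225*np.cos(t),.1086+.0225*np.sin(t),.08]) for t in(0.6,2.2,-1,.6-3.14)])
```

```text
top [202.  72.] bot [211. 219.] rim [215. 246.]
[17.  7.] [-15.  11.]
[array([237., 297.]), array([143., 265.]), array([281., 225.]), array([195., 200.])]
[array([225., 250.]), array([167., 231.]), array([254., 207.]), array([199., 191.])]
```

The prediction matches to about 2 mm. I'll lower the can gently.

Request:
{"op": "servo_tool", "data": {"series": [[[0,0,4,0],[0,0,4,0],[0,0,4,0],[0,0,4,0],[0,0,4,0],[0,0,4,0],[0,0,4,0],[0,0,3,0],[0,0,0,0],[0,0,0,0]]]}}

```text
t: 14.53
eef_pos: [0.5053, 0.1086, 0.0948]
ee_rot: [3.141, 0.0, -0.051]
force: [-0.8, 0.8, -2.1]
width: 0.0442
gripper_force: 20.0
```

Request:
{"op": "servo_tool", "data": {"series": [[[0,0,1,0],[0,0,1,0],[0,0,1,0],[0,0,0.5,0],[0,0,0,0],[0,0,0,0],[0,0,0,0],[0,0,0,0],[0,0,0,0],[0,0,0,0]]]}}

```text
t: 15.37
eef_pos: [0.5053, 0.1087, 0.0915]
ee_rot: [-3.142, -0.0, -0.051]
force: [0.5, -0.0, -2.1]
width: 0.044
gripper_force: 20.0
```

Request:
{"op": "servo_tool", "data": {"series": [[[0,0,0.5,0],[0,0,0.5,0],[0,0,0.5,0],[0,0,0,0],[0,0,0,0],[0,0,0,0],[0,0,0,0],[0,0,0,0],[0,0,0,0],[0,0,0,0]]]}}

```text
t: 16.2
eef_pos: [0.506, 0.1088, 0.0908]
ee_rot: [-3.141, -0.001, -0.05]
force: [-0.4, 0.6, 5.3]
width: 0.0441
gripper_force: 20.0
```

Force rose to +5 N, so the can is on the floor of the nest. I'll release it and then rise.

Request:
{"op": "servo_tool", "data": {"series": [[[0,0,0,0],[0,0,0,0],[0,0,0,0],[0,0,0,0],[0,0,0,0],[0,0,0,0],[0,0,0,0],[0,0,0,0],[0,0,0,0],[0,0,0,0]]], "claw": -1}}

```text
t: 17.03
eef_pos: [0.5053, 0.1087, 0.09]
ee_rot: [-3.142, -0.0, -0.051]
force: [-0.7, -0.6, 0.0]
width: 0.0872
gripper_force: 0.0
```

Request:
{"op": "servo_tool", "data": {"series": [[[0,0,-5,0],[0,0,-15,0],[0,0,-20,0],[0,0,-25,0],[0,0,-25,0],[0,0,-25,0],[0,30,0,0],[0,30,0,0],[0,30,0,0],[0,30,0,0]]]}}

```text
t: 17.87
eef_pos: [0.499, -0.0122, 0.2057]
ee_rot: [-3.141, -0.001, -0.05]
force: [0.7, -0.2, -0.1]
width: 0.0877
gripper_force: 0.0
```

Request:
{"op": "servo_tool", "data": {"series": [[[0,30,0,0],[0,30,0,0],[0,30,0,0],[0,30,0,0],[0,30,0,0],[0,30,0,0],[0,0,0,0],[0,0,0,0],[0,0,0,0],[0,0,0,0]]]}}

```text
t: 18.7
eef_pos: [0.4902, -0.1904, 0.2052]
ee_rot: [-3.142, -0.0, -0.05]
force: [-0.2, 0.4, 0.9]
width: 0.0877
gripper_force: 0.0
```

Run:
```python
from h import *
to(.504,.109,.2,-.05)
a=snap('side','s6.png');b=snap('top','t6.png')
print(proj('top',[.504,.107,.135]))
cv2.imwrite('pics/c6.png',np.hstack([cv2.resize(a[200:340,190:330],(400,400),interpolation=2),cv2.resize(b[175:255,190:270],(400,400),interpolation=2)])[:,:,::-1])
```

```text
t 18.7 p [ 0.4902 -0.1904  0.2052] rot [-3.142 -0.    -0.05 ] tool shift mm [  -1.2 -299.7    5.2] turn -0.0 w 0.08771203309493483 F [-0.2  0.4  0.9] 0.0
[220.4 211. ]
```

View pics/c6.png

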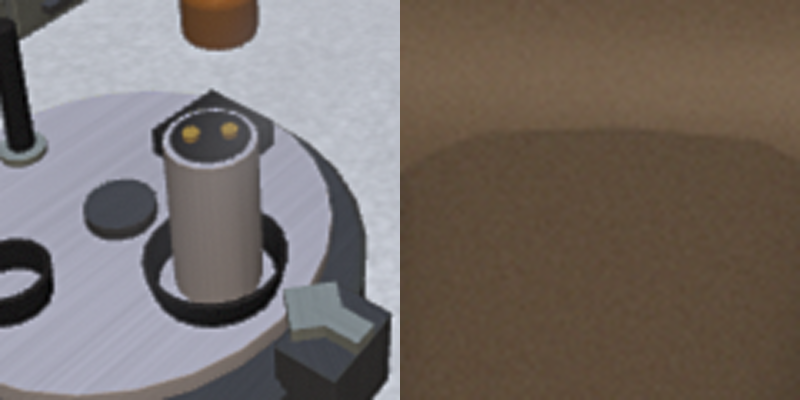

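The side crop shows the can standing upright inside the nest, centred at about (217,280). The nest has not moved from the pointer and the robot is clear, so I'll hand in.

```bash
python3 -c "
from station import ticket
print(ticket.job_done())"
```

```text
the job is handed in; nothing more can be done
None
```

I turned the carousel until the wide nest was in front of the pointer, then lowered the can into it, released it and handed the job in at about 19 s; the last side picture showed it upright in the nest, but the hand-in call returned no verdict.

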